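# Set the V-stop of the marking jig and load a bush against it

### The arm

A 7-joint arm with a two-finger parallel gripper is mounted at the origin on a cart in front of the work surface, level with it; the furniture and walls round the work are solid. World frame = base frame: x ahead of the robot, y to its left, z up, the work surface at z = 0. Lengths are in mm, angles in rad, forces in N, time in s.
With the tool pointing down it reaches from about 400 to 925 mm from the base axis. Payload 4.1 kg.
Tool frame: the origin (TCP) lies between the finger pads; the fingertips stand 19 mm ahead of it and the grasp point (between the pads) is the TCP; z points along the fingers, y is the line along which they close (so a half turn about z gives the same grasp; the last joint's range is limited). The gripper opens to 85 mm and grips with 20 to 120 N. Pads are 22 mm wide; open, the fingers measure 114 mm over their backs; the gripper's body (76 mm by 85 mm) begins 54 mm behind the grasp point. The pads swing forward as they close: fully open they stand 13 mm farther back than shut.
Start: joints at [1.078, 0.398, 0.045, 1.537, -0.019, 1.207, -0.051], TCP at [249.443, -600.266, 250.347] pointing down, gripper open.
Joint ranges: [-2.82, 2.82], [-0.49, 2.23], [-1.37, 1.46], [0, 2.46], [-1.36, 4.5], [0.23, 2], [-2.94, 2.94]. Speed limits (rad/s): [2.57, 2.57, 3.14, 3.14, 3.14, 3.14, 3.14].

### API

Orientations are given as a unit quaternion [w, x, y, z].
In Python, from workcell import ctrl, grab_frame, get_calibration gives the robot as it stands.
- The arm moves only by the tool send_rows, never from a script. Its argument "motion" is one flat list of numbers, 7 for each row, row after row: the shift along the world's x, y, z normalised to -1 to 1, where 1 is 0.05 m, then the turn, a rotation vector about the world's x, y, z normalised to -1 to 1, where 1 is 4 degrees, then the opening, from 0 (shut) to 1 (fully open). In form: [tx, ty, tz, rx, ry, rz, gripper, tx, ty, tz, rx, ry, rz, gripper, ...]. A call has 1 to 10 rows; each row shifts and turns the commanded pose from where the row before left it; what a row does not reach is not made up. A row lasts 1/12 s, in which the tool goes at most 41.7 mm and 7.16 degrees, less where a joint would pass 70% of its speed; a pose out of reach is approached as far as the arm can. A call with a number of a shift or a turn outside -1 to 1 is refused whole. A call with a gripper value outside its range is refused whole. The fingers move at their own pace and stop on an object; "squeeze" is the grip in N (left out, the last holds). Time passes only in rows, so rows that do not move let the fingers close. It gives the time, the measured TCP pose, the force, the opening and the grip force at its end, in the units of the state.
- ctrl.observe(): the state, without advancing time (a new reading comes with each control period).
- grab_frame(name): name is "scene" or "side" or "wrist"; returns (picture, depth): 400x640x3 uint8, red, green, blue; 400x640 float32, mm along the optical axis (not along the pixel's ray), 0 where there is no reading.
- get_calibration(name): a dict with "K" (3x3 intrinsics, pixels), "R" (3x3) and "t" (3): a world point X has camera coordinates R X + t; the wrist camera has in their place "T_tool_cam" (4x4, takes a point from camera to tool coordinates, whose origin is the TCP and whose axes are the flange's). Camera axes: x right, y down, z forward; pixel columns grow to the right and rows downward; lengths in mm; the calibration is good to about 2 mm. A picture is of the moment at which its call begins: read the wrist's pose just before it. get_calibration takes no time and is no camera call.
- ctrl.sign_off(): hands the job in; it is judged then, once.
The state is a dict: "time": time; "joint_positions": joint angles; "qvel": joint speeds; "joint_efforts": joint torques, N m; "tcp_pos": TCP position; "eef_rot": TCP orientation; "contact_force": force on the tool from outside, world axes, zero at the start; "torque": the same for the moment, N m; "grip_width": opening from 0.0 (shut) to 1.0 (fully open); "finger_force": force on a finger pad.
Only numpy, scipy, OpenCV 4.12 (cv2) and the standard library are available. Lean on these libraries where they do the work, as an engineer would, in place of code of your own. Each camera call takes 0.05 s, during which the arm holds its last target. There are 200 camera calls.

### The job

Screw the V-stop of the marking jig down (clockwise seen from above) until you feel its spring washer bite, then carry on only to the first position in which one of its two V-notches looks squarely at the engraved nest circle. Then stand the large steel bush flat on the nest circle, slide it gently home into that notch and let go. Leave the two smaller bushes where they are.

Things in the scene. Friction and masses are not known exactly. Their poses are not given: they have to be found in the camera images.
- jig: Marking jig, fixed on the desk: an aluminium block, top face 105 x 66 mm (x by y), 60 mm high, on a grey foot 125 x 78 x 16 mm. Origin: centre of its underside; z up; x runs along its long side; the nest circle lies toward its -x end and the V-stop toward its +x end.
- nest (a point): Centre of the engraved 36 mm circle with three tick marks on the top face of the jig (jig x = -16.5 mm, y = 0, height 60 mm). It lies 36.5 mm from the screw axis of the V-stop: exactly where the large bush's centre is when the bush is home in a V that looks squarely along the jig's x axis.
- stop_top (a point): Centre of the top face of the V-stop, on its vertical screw axis (jig x = +20 mm, y = 0), 46 to 50 mm above the jig top; the frame turns with the stop, z up. The upper 28 mm of the stop is a 30 x 30 mm square grip, sides parallel to this x and y; grip any two parallel sides from above, fingertips less than 26 mm below this point.
- bush: The large plain steel bush, a ring-shaped turned part 32 mm in diameter and 12 mm high with a hole through it, 56 g, lying flat with its axis upright on the 8 mm dark steel plate in front of the laser. Origin: centre of its underside, z up. Pinch it by its outside.
- small_bush: Smaller steel bush, 24 mm in diameter, 16 mm high; bystander. Origin: centre of its underside. Keep clear of the room: a toggle clamp 126 mm high stands fixed between the bushes and the jig (near x 0.53, y 0.10), and a laser head hangs right of the plate (x 0.23 to 0.37, y -0.14 to -0.26, from 0.23 m up; its column behind).
- thin_bush: Smaller steel bush, 25 mm in diameter, 10 mm high; bystander. Origin: centre of its underside.
- jaw (a point): Screw axis, mid-height of the stop's jaw bar, 35 mm below stop_top, same axes. Bar: 15 mm high, 50 mm long in x, at most 30 mm wide, a 120-degree V-notch in each end (+x and -x, alike; apex 18 mm from the axis). Clockwise from above screws it down, 0.5 mm per rad: easily (0.04 N m) until the washer bites, then with 0.4 N m. It stays where left, but springs back up to 0.07 rad when let go.
- boss: Brass threaded bush, 32 mm in diameter, flush in the jig top round the screw axis; its yaw means nothing. The spring washer on it bites at an angle that differs each time and can only be felt. The right position comes 0.4 to 1.9 rad after the bite; a V may also face the nest earlier, washer loose: no good. Nearly half a turn past the bite crushes the washer.
Things that resemble listed ones, but are neither listed nor needed, are in the scene too. Leave any purple look-alike of the bush alone.

How it is judged:
By the outcome, as a careful person would: the job done as asked, in the order asked, and still so for the second after the job is handed in, with the robot touching nothing.
It also fails if it takes over 72 s, if anything falls off the work surface, if the arm or the gripper's body presses on something with over 40 N, if the wrist force passes 120 N, or if a joint passes its speed limit or range.

## Working session

There is one attempt and no reset: what is moved stays moved. The work goes in short steps, Python scripts to look and compute and a tool call to move; the robot and the scene stay as the last step left them, time stands still between calls to the robot, and variables do not carry over. Pictures are saved under pics/ and viewed, at most 10 in all, crops included, and the job is handed in when it is done.

Besides the shell and the picture viewer there is one more tool, called after "Emit:" in YAML: its name, and indented under it one key for each argument. send_rows: Moves the arm, as the interface text tells. Its arguments: {"type":"object","properties":{"motion":{"type":"array"},"squeeze":{"type":"number"}},"required":["motion"]}

```bash
mkdir -p pics; ls; cat > h.py <<'E'
import numpy as np, cv2
from workcell import ctrl, grab_frame, get_calibration
from scipy.spatial.transform import Rotation as Rn
def cam(name, s=None):
    c=get_calibration(name); K=np.array(c["K"])
    if "R" in c: return K,np.array(c["R"]),np.array(c["t"]).ravel()
    s=s or ctrl.observe(); q=s["eef_rot"]
    T=np.eye(4); T[:3,:3]=Rn.from_quat([q[1],q[2],q[3],q[0]]).as_matrix(); T[:3,3]=s["tcp_pos"]
    W=np.linalg.inv(T@np.array(c["T_tool_cam"])); return K,W[:3,:3],W[:3,3]
def ray(C,u,v,z):
    K,R,t=C; o=-R.T@t; d=R.T@np.linalg.inv(K)@np.array([u,v,1.]); return o+d*(z-o[2])/d[2]
def pt(C,u,v,d):
    K,R,t=C; return R.T@(np.linalg.inv(K)@np.array([u,v,1.])*d-t)
def proj(C,X):
    K,R,t=C; p=K@(R@np.asarray(X,float)+t); return p[:2]/p[2]
E
python3 - <<'E'
from h import *
print(ctrl.observe())
for n in("scene","side"):
    im,d=grab_frame(n); np.savez(f"pics/{n}0.npz",im=im,d=d); cv2.imwrite(f"pics/{n}0.png",im[:,:,::-1])
    K,R,t=cam(n); print(n,K.tolist(),-R.T@t,R[2])
print(get_calibration("wrist"))
E
```

```text
pics
{'time': 0.0, 'joint_positions': array([ 1.07797459,  0.39924169,  0.04497401,  1.53788539, -0.01871771,
        1.20690953, -0.0507187 ]), 'qvel': array([-0.00020481,  0.00029809,  0.00095117,  0.00102642, -0.00197387,
       -0.00272293, -0.00152878]), 'joint_efforts': array([-5.38050299e-04, -4.75121391e+01,  1.36476774e+00, -2.54227173e+01,
        1.15602737e-02,  9.25686385e-03,  2.29896239e-05]), 'tcp_pos': array([ 249.24599105, -599.6585218 ,  249.22770911]), 'eef_rot': array([-9.80881322e-04,  9.80661207e-01,  1.95710432e-01, -2.47461789e-04]), 'contact_force': array([-0.4294706,  0.3163249,  0.0917258]), 'torque': array([ 8.45198671e-05, -1.82504527e-02,  1.83574390e-02]), 'finger_force': 0.0, 'grip_width': 0.9999086621107103}
scene [[488.6867043903069, 0.0, 325.0737805974482], [0.0, 488.6867043903069, 200.57753763124492], [0.0, 0.0, 1.0]] [ -58.44406784 -387.9610332   499.59934061] [ 0.70484903  0.53292898 -0.46816082]
side [[461.328504587266, 0.0, 317.7152584908617], [0.0, 461.328504587266, 196.49340402844075], [0.0, 0.0, 1.0]] [779.85876384 547.25421679 772.62008919] [-0.28408093 -0.52710033 -0.80091402]
{'K': array([[329.35540534,   0.        , 317.56617746],
       [  0.        , 329.35540534, 196.29183521],
       [  0.        ,   0.        ,   1.        ]]), 'T_tool_cam': array([[ 9.13669613e-05, -9.46574267e-01, -3.22485890e-01,
         8.27570955e+01],
       [ 9.99999996e-01,  8.55627644e-05,  3.21733455e-05,
         2.23066350e-01],
       [-2.86167673e-06, -3.22485891e-01,  9.46574271e-01,
        -1.23487277e+02],
       [ 0.00000000e+00,  0.00000000e+00,  0.00000000e+00,
         1.00000000e+00]])}
```

View pics/scene0.png

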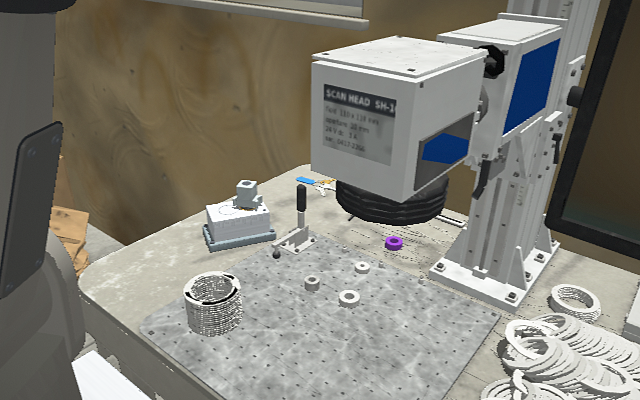

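View pics/side0.png

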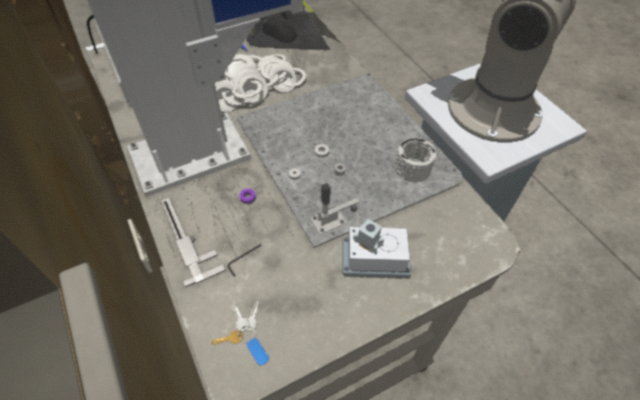

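Candidates for the large bush:
- Ring at scene (349,297) / side (322,150). It has a wide hole and is low, so it is my likely pick.
- Ring at scene (362,267) / side (295,173).
- Tall one at scene (312,283) / side (340,169), which is the small bush.
- Purple look-alike at scene (394,243), to be left alone.

The jig is at scene (238,222) / side (378,248), and the clamp is at scene (300,200). I'll measure these now.

```bash
cat > m.py <<'E'
from h import *
S={n:np.load(f"pics/{n}0.npz") for n in("scene","side")}
C={n:cam(n) for n in S}
# plate height & rings from depth
for name,us,ui in (("A",(349,297),(322,150)),("B",(362,267),(295,173)),("T",(312,283),(340,169))):
    for n,(u,v) in (("scene",us),("side",ui)):
        im,d=S[n]["im"],S[n]["d"]; P=[]
        for y in range(v-16,v+17):
            for x in range(u-16,u+17):
                if d[y,x]>0: P.append(pt(C[n],x,y,d[y,x]))
        P=np.array(P); base=np.median(P[:,2]); Q=P[P[:,2]>base+5]
        zt=np.percentile(Q[:,2],90); T=Q[Q[:,2]>zt-2.5]
        c,r=cv2.minEnclosingCircle(T[:,:2].astype(np.float32))
        print(name,n,"base",base.round(1),"top",zt.round(1),"c",np.round(c,1),"dia",round(2*r,1),len(T))
for n,box in (("scene",(200,270,170,255)),("side",(335,415,212,285))):
    d=S[n]["d"]; x0,x1,y0,y1=box
    P=np.array([pt(C[n],x,y,d[y,x]) for y in range(y0,y1) for x in range(x0,x1) if d[y,x]>0])
    h,e=np.histogram(P[:,2],bins=np.arange(-6,130,4)); print(n,[(int(a),int(b)) for a,b in zip(e,h) if b>40])
    for lo,hi in((50,70),(98,118)):
        T=P[(P[:,2]>lo)&(P[:,2]<hi)]; zt=np.median(T[:,2]); T=T[abs(T[:,2]-zt)<3]
        print(n,lo,zt.round(1),cv2.minAreaRect(T[:,:2].astype(np.float32)),len(T))
E
python3 m.py
python3 - <<'E'
import cv2
a=cv2.imread("pics/side0.png")[130:290,270:430]; b=cv2.imread("pics/scene0.png")[170:310,190:410]
cv2.imwrite("pics/crop1.png",cv2.resize(a,None,fx=3.6,fy=3.6,interpolation=2))
E
```

```text
A scene base 8.5 top 20.8 c [441.  -61.7] dia 33.0 174
A side base 8.1 top 21.5 c [442.6 -36.3] dia 75.5 77
B scene base 8.3 top 18.8 c [523.4 -30.8] dia 27.9 97
B side base 8.2 top 19.6 c [536.3 -34.7] dia 44.1 61
T scene base 8.5 top 24.6 c [432.9   5.1] dia 25.1 97
T side base 8.3 top 25.7 c [478.8  51.4] dia 145.9 43
scene [(-2, 977), (2, 116), (6, 207), (10, 140), (14, 304), (18, 126), (22, 114), (26, 117), (30, 115), (34, 111), (38, 115), (42, 114), (46, 125), (50, 119), (54, 133), (58, 745), (66, 56), (70, 60), (74, 56), (78, 73), (82, 46), (90, 42), (94, 41), (106, 127)]
scene 50 59.8 ((474.4366455078125, 217.73304748535156), (67.54600524902344, 104.87336730957031), 60.29756164550781) 801
scene 98 107.2 ((491.2940673828125, 207.581298828125), (30.580299377441406, 30.02749252319336), 26.667972564697266) 146
side [(-6, 164), (-2, 1510), (2, 245), (6, 584), (10, 252), (14, 380), (18, 101), (22, 73), (26, 72), (30, 72), (34, 71), (38, 65), (42, 63), (46, 65), (50, 72), (54, 175), (58, 1197), (62, 54), (74, 43), (78, 73), (102, 55), (106, 223)]
side 50 59.7 ((478.5807800292969, 219.9730224609375), (67.57142639160156, 105.18533325195312), 60.37710952758789) 1342
side 98 107.3 ((496.0690002441406, 209.79771423339844), (32.55888748168945, 30.0733642578125), 26.13944435119629) 262
```

View pics/crop1.png

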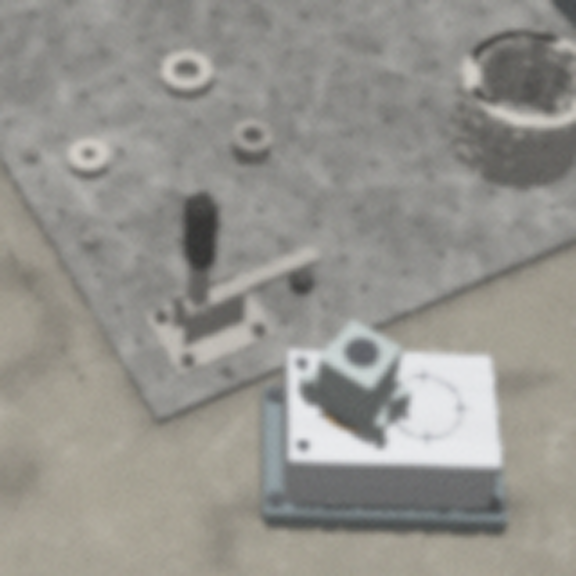

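The crop confirms the large bush: it is ring A at crop (187,72), at world (441,-62), 33 mm across with its top at 20.8. The other rings are smaller (28 and 25 mm). Next I'll find the jaw direction and map the obstacles on the arm's way.

```bash
cat > m2.py <<'E'
from h import *
S={n:np.load(f"pics/{n}0.npz") for n in("scene","side")}
W=[]
for n in S:
    K,R,t=cam(n); d=S[n]["d"]; v,u=np.nonzero(d>0)
    X=(np.linalg.inv(K)@np.stack([u,v,np.ones_like(u)])*d[v,u]).T; X=(X-t)@R
    W.append(X)
    c=np.array([493.5,208.6]); Q=X[(np.linalg.norm(X[:,:2]-c,axis=1)<32)&(X[:,2]>66)&(X[:,2]<79)]
    for a in (26.4,116.4):
        e=np.array([np.cos(np.radians(a)),np.sin(np.radians(a))]); p=(Q[:,:2]-c)@e
        print(n,a,np.percentile(p,[1,10,50,90,99]).round(1),len(Q))
X=np.vstack(W)
g={}
xs=range(0,900,60); ys=range(-780,420,60)
for x0 in xs:
    r=[]
    for y0 in ys:
        q=X[(X[:,0]>=x0)&(X[:,0]<x0+60)&(X[:,1]>=y0)&(X[:,1]<y0+60)]
        r.append(f"{int(np.percentile(q[:,2],99)):4d}" if len(q)>4 else "   .")
    print(x0," ".join(r))
print("     ",list(ys))
E
python3 m2.py
```

```text
scene 26.4 [-15.5 -14.3 -12.5   5.9  11.4] 190
scene 116.4 [-23.9 -21.8  -3.1  20.1  24.3] 190
side 26.4 [-9.8 -5.8 14.9 16.4 17.1] 129
side 116.4 [-23.6 -19.4   7.9  22.7  24.7] 129
0    .    .    .    .    .    .    .    .    .    .  474  446  280  313  299    2 -770 -772 -772 -771
60    .    .    .    .    .    .    .    .    .    .  472  462  293  302   30    2    . -772 -772 -772
120    .    .    .    .    .    .    .    .    .    .    2    2    2    2    2    2 -772 -772 -772 -771
180    .    .    2    4    4    3    2    2    9  424  424   13   12    9   10    9    2    2    2 -772
240    .    .    4    4   13    5    6    2  373  424  424   12   12   64   65   10    2    2    2 -772
300    .    .    4   41   43   25    3   13  420  424  424   12   12   64   64   10    2    2    2 -771
360    .    .    .   34   33   14   31   33  411  420   12   13   13   13   12   11   57    2    2    .
420    .    .    .    2    9   39   39   38  300  418  418   20   24   24   40   43  104   61    2    .
480    .    .    .    .    .   39   41  454  452  418  418   11   19   12  125   61  109   60    2    .
540    .    .    .    .    .   28  276  434  388  418  418   10   19   19   12   11   16    2    2    .
600    .    .    .    .    .   37   43   24  326  441  434    2   13    2    2    2    2    2    2    .
660    .    .    .    .    .    .   53   18  434  439  383    2    2    2    5    2    3    2    2    .
720    .    .    .    .    .    .   26    1  433  433  398    4    3    8    7    3    6    5    2    .
780    .   77  132  142   81   82   75    1   27   19  392    6    7    9    9    2    3    2    2    .
840  125  154  185  217  244  277    .    .    .    .    .    .    .    .    .    .  351  351  351  351
      [-780, -720, -660, -600, -540, -480, -420, -360, -300, -240, -180, -120, -60, 0, 60, 120, 180, 240, 300, 360]
```

Emit:
send_rows:
  motion: [0,0,0.8,0,0,0,1,0,0,0.8,0,0,0,1,0,0,0.8,0,0,0,1,0,0,0.8,0,0,0,1,0,0,0.8,0,0,0,1,0,0,0.8,0,0,0,1,-0.2,0.4,0.4,0,0,1,1,-0.3,0.6,0,0,0,1,1,-0.3,0.6,0,0,0,1,1,-0.3,0.6,0,0,0,1,1]
  squeeze: 40

```text
time: 0.93
tcp_pos: [193.9, -489.1, 510.0]
eef_rot: [-0.0, 0.943, 0.332, -0.0]
contact_force: [1.1, 0.7, 0.3]
grip_width: 0.998
finger_force: 0.0
```

Emit:
send_rows:
  motion: [0.38,0.6,0,0,0,1,1,0.38,0.6,0,0,0,1,1,0.38,0.6,0,0,0,1,1,0.4,0.56,0,0,0,1,1,0.4,0.56,0,0,0,1,1,0.4,0.56,0,0,0,1,1,0.4,0.56,0,0,0,1,1,0.4,0.56,0,0,0,1,1,0.3,0.65,0,0,0,1,1,0.3,0.65,0,0,0,1,1]

```text
time: 1.77
tcp_pos: [381.8, -193.6, 509.9]
eef_rot: [-0.0, 0.773, 0.634, -0.0]
contact_force: [0.8, 0.5, 0.5]
grip_width: 0.995
finger_force: 0.0
```

Emit:
send_rows:
  motion: [0.25,0.65,0,0,0,1,1,0.25,0.65,0,0,0,1,1,0.25,0.65,0,0,0,1,1,0.25,0.65,0,0,0,1,1,0.2,0.65,0,0,0,1,1,0.2,0.65,0,0,0,1,1,0.2,0.65,0,0,0,1,1,0.1,0.65,0,0,0,1,1,0.1,0.65,0,0,0,1,1,0.1,0.65,0,0,0,1,1]

```text
time: 2.6
tcp_pos: [476.3, 131.2, 510.1]
eef_rot: [-0.0, 0.509, 0.86, -0.0]
contact_force: [1.6, -0.0, 0.1]
grip_width: 1.002
finger_force: 0.0
```

```bash
python3 -c "
from h import *
s=ctrl.observe();print(s['time'],s['tcp_pos'],s['joint_positions'].round(2),s['contact_force'])"
```

```text
2.6 [476.25681534 131.18296442 510.05329164] [ 0.36  0.06 -0.76  1.42  0.04  1.68  0.11] [ 1.60682715 -0.0177195   0.07180137]
```

Emit:
send_rows:
  motion: [0.034,0.155,-0.5,0,0,1,1,0.034,0.155,-0.5,0,0,1,1,0.034,0.155,-0.5,0,0,1,1,0.034,0.155,-0.5,0,0,1,1,0.034,0.155,-0.5,0,0,1,1,0.034,0.155,-0.5,0,0,1,1,0.034,0.155,-0.5,0,0,1,1,0.034,0.155,-0.5,0,0,1,1,0.034,0.155,-0.5,0,0,1,1,0.034,0.155,-0.5,0,0,1,1]

```text
time: 3.43
tcp_pos: [493.1, 207.3, 258.8]
eef_rot: [-0.0, 0.184, 0.983, -0.0]
contact_force: [0.3, 0.8, -0.9]
grip_width: 1.001
finger_force: 0.0
```

Emit:
send_rows:
  motion: [0,0,0,0,0,1,1,0,0,0,0,0,1,1,0,0,0,0,0,1,1,0,0,0,0,0,1,1,0,0,0,0,0,1,1,0,0,0,0,0,1,1,0,0,0,0,0,1,1,0,0,0,0,0,1,1,0,0,0,0,0,1,1,0,0,0,0,0,1,1]

```text
time: 4.27
tcp_pos: [493.2, 206.9, 259.9]
eef_rot: [-0.0, -0.163, 0.987, -0.0]
contact_force: [-0.2, -0.6, 1.2]
grip_width: 1.001
finger_force: 0.0
```

Emit:
send_rows:
  motion: [0,0,0,0,0,0.9,1,0,0,0,0,0,1,1,0,0,0,0,0,0,1]

```text
time: 4.52
tcp_pos: [493.2, 207.0, 259.9]
eef_rot: [-0.001, -0.227, 0.974, 0.0]
contact_force: [-0.2, 0.7, 1.2]
grip_width: 1.0
finger_force: 0.0
```

```bash
cat > w.py <<'E'
import sys
from h import *
def cloud(n,tag):
    s=ctrl.observe(); im,d=grab_frame(n); cv2.imwrite(f"pics/{tag}.png",im[:,:,::-1])
    C=cam(n,s); K,R,t=C; v,u=np.nonzero(d>0)
    X=(np.linalg.inv(K)@np.stack([u,v,np.ones_like(u)])*d[v,u]).T; return (X-t)@R
def rect(X,lo,hi,c,r,tol=2):
    Q=X[(X[:,2]>lo)&(X[:,2]<hi)&(np.linalg.norm(X[:,:2]-c,axis=1)<r)]
    if len(Q)<10: return None
    z=np.median(Q[:,2]); Q=Q[abs(Q[:,2]-z)<tol]; (a,b,g)=cv2.minAreaRect(Q[:,:2].astype(np.float32))
    return round(float(z),1),np.round(a,1),np.round(b,1),round(g,1),len(Q)
if __name__=="__main__":
    s=ctrl.observe(); print(s['time'],s['tcp_pos'],s['eef_rot'],s['joint_positions'].round(2))
    X=cloud("wrist",sys.argv[1])
    print("top",rect(X,100,116,[493.5,208.6],40)); print("jig",rect(X,54,63,[477,219],90))
E
python3 w.py w1
```

```text
4.5167 [493.17836794 206.96976857 259.87658152] [-5.10015351e-04 -2.26895368e-01  9.73919003e-01  8.61979668e-05] [ 0.36  0.31 -1.02  1.78  0.28  1.21  1.3 ]
top (107.9, array([494.9, 208.6]), array([29.8, 29.5]), 26.1, 1088)
jig (60.0, array([477.8, 218.4]), array([ 65.9, 104.8]), 60.6, 4847)
```

Emit:
send_rows:
  motion: [0.026,0.032,-0.5,0,0,0,1,0,0,-0.6,0,0,0,1,0,0,-0.6,0,0,0,1,0,0,-0.6,0,0,0,1,0,0,-0.5,0,0,0,1,0,0,-0.3,0,0,0,0.8,0,0,-0.02,0,0,0,0.5,0,0,0,0,0,0,0.3,0,0,0,0,0,0,0.2,0,0,0,0,0,0,0.2]
  squeeze: 60

```text
time: 5.4
tcp_pos: [495.9, 209.3, 106.0]
eef_rot: [0.001, -0.226, 0.974, 0.0]
contact_force: [-1.5, -1.0, 5.0]
grip_width: 0.337
finger_force: 64.1
```

Emit:
send_rows:
  motion: [0,0,0,0,0,0,0.2,0,0,0,0,0,0,0.2,0,0,0,0,0,0,0.2]

```text
time: 5.65
tcp_pos: [495.8, 209.3, 105.9]
eef_rot: [0.001, -0.226, 0.974, 0.0]
contact_force: [-0.6, -0.2, 7.0]
grip_width: 0.338
finger_force: 64.2
```

```bash
cat > st.py <<'E'
from h import *
s=ctrl.observe(); q=s['eef_rot']
print(round(s['time'],2),s['tcp_pos'].round(1),'F',s['contact_force'].round(1),'T',s['torque'].round(3),'q',s['joint_positions'].round(2),'j7',s['joint_efforts'][6].round(3),'grip',round(s['grip_width'],3),round(s['finger_force'],1),'yawy',round(np.degrees(2*np.arctan2(q[2],q[1]))-90,2))
E
python3 st.py
```

```text
5.65 [495.8 209.3 105.9] F [-0.6 -0.2  7. ] T [-0.168  0.163  0.028] q [ 0.24  0.5  -0.91  1.93  0.48  0.94  1.12] j7 0.004 grip 0.338 64.2 yawy 116.14
```

Emit:
send_rows:
  motion: [0,0,-0.0007,0,0,-1,0.2,0,0,-0.0007,0,0,-1,0.2,0,0,-0.0007,0,0,-1,0.2,0,0,-0.0007,0,0,-1,0.2,0,0,-0.0007,0,0,-1,0.2]

```text
time: 6.07
tcp_pos: [495.9, 209.2, 105.7]
eef_rot: [0.001, -0.052, 0.999, 0.0]
contact_force: [0.1, -1.7, 7.0]
grip_width: 0.337
finger_force: 64.4
```

```bash
python3 st.py
```

```text
6.07 [495.9 209.2 105.7] F [ 0.1 -1.7  7. ] T [-0.292  0.111  0.038] q [ 0.18  0.47 -0.82  1.94  0.43  0.92  0.82] j7 0.561 grip 0.337 64.4 yawy 95.96
```

Emit:
send_rows:
  motion: [0,0,-0.0007,0,0,-1,0.2,0,0,-0.0007,0,0,-1,0.2,0,0,-0.0007,0,0,-1,0.2,0,0,-0.0007,0,0,-1,0.2,0,0,-0.0007,0,0,-1,0.2]

```text
time: 6.48
tcp_pos: [495.9, 208.9, 105.5]
eef_rot: [0.001, 0.122, 0.992, 0.0]
contact_force: [-0.8, -1.1, 6.5]
grip_width: 0.337
finger_force: 64.4
```

```bash
python3 st.py
```

```text
6.48 [495.9 208.9 105.5] F [-0.8 -1.1  6.5] T [-0.343  0.107  0.006] q [ 0.12  0.45 -0.75  1.94  0.38  0.9   0.51] j7 0.565 grip 0.337 64.4 yawy 75.95
```

Emit:
send_rows:
  motion: [0,0,-0.0007,0,0,-1,0.2,0,0,-0.0007,0,0,-1,0.2,0,0,-0.0007,0,0,-1,0.2,0,0,-0.0007,0,0,-1,0.2,0,0,-0.0007,0,0,-1,0.2]

```text
time: 6.9
tcp_pos: [495.9, 208.8, 105.3]
eef_rot: [0.001, 0.293, 0.956, 0.0]
contact_force: [-0.4, -2.5, 6.8]
grip_width: 0.334
finger_force: 64.4
```

```bash
python3 st.py
```

```text
6.9 [495.9 208.8 105.3] F [-0.4 -2.5  6.8] T [-0.381  0.117  0.093] q [ 0.06  0.43 -0.67  1.94  0.34  0.89  0.2 ] j7 0.57 grip 0.334 64.4 yawy 55.95
```

Emit:
send_rows:
  motion: [0,0,-0.0007,0,0,-1,0.2,0,0,-0.0007,0,0,-1,0.2,0,0,-0.0007,0,0,-1,0.2,0,0,-0.0007,0,0,-1,0.2,0,0,-0.0007,0,0,-1,0.2]

```text
time: 7.32
tcp_pos: [495.8, 208.6, 105.2]
eef_rot: [0.001, 0.454, 0.891, 0.0]
contact_force: [-0.6, -2.8, 6.5]
grip_width: 0.338
finger_force: 64.5
```

```bash
python3 st.py
```

```text
7.32 [495.8 208.6 105.2] F [-0.6 -2.8  6.5] T [-0.551  0.178 -0.004] q [ 0.    0.41 -0.59  1.94  0.3   0.87 -0.11] j7 0.573 grip 0.338 64.5 yawy 35.95
```

Emit:
send_rows:
  motion: [0,0,-0.0007,0,0,-1,0.2,0,0,-0.0007,0,0,-1,0.2,0,0,-0.0007,0,0,-1,0.2,0,0,-0.0007,0,0,-1,0.2,0,0,-0.0007,0,0,-1,0.2]

```text
time: 7.73
tcp_pos: [495.6, 208.5, 105.0]
eef_rot: [0.001, 0.601, 0.799, 0.0]
contact_force: [-0.2, -2.7, 6.9]
grip_width: 0.336
finger_force: 64.4
```

```bash
python3 st.py
```

```text
7.73 [495.6 208.5 105. ] F [-0.2 -2.7  6.9] T [-0.543  0.294  0.402] q [-0.06  0.4  -0.51  1.94  0.26  0.86 -0.43] j7 0.23 grip 0.336 64.4 yawy 16.06
```

Emit:
send_rows:
  motion: [0,0,-0.0007,0,0,-1,0.2,0,0,-0.0007,0,0,-1,0.2,0,0,-0.0007,0,0,-1,0.2,0,0,-0.0007,0,0,-1,0.2,0,0,-0.0007,0,0,-1,0.2]

```text
time: 8.15
tcp_pos: [495.4, 208.4, 104.8]
eef_rot: [0.001, 0.731, 0.682, 0.0]
contact_force: [-1.5, -3.0, 7.5]
grip_width: 0.336
finger_force: 64.5
```

```bash
python3 st.py
```

```text
8.15 [495.4 208.4 104.8] F [-1.5 -3.   7.5] T [-0.618  0.353  0.395] q [-0.12  0.39 -0.44  1.94  0.22  0.86 -0.74] j7 0.22 grip 0.336 64.5 yawy -3.94
```

Emit:
send_rows:
  motion: [0,0,-0.0007,0,0,-1,0.2,0,0,-0.0007,0,0,-1,0.2,0,0,-0.0007,0,0,-1,0.2,0,0,-0.0007,0,0,-1,0.2,0,0,-0.0007,0,0,-1,0.2,0,0,-0.0007,0,0,-1,0.2,0,0,0,0,0,-0.8,0.2,0,0,0,0,0,0,0.2]

```text
time: 8.82
tcp_pos: [495.2, 208.5, 104.6]
eef_rot: [0.001, 0.871, 0.492, 0.0]
contact_force: [-2.1, -1.8, 7.6]
grip_width: 0.334
finger_force: 64.6
```

```bash
python3 st.py
```

```text
8.82 [495.2 208.5 104.6] F [-2.1 -1.8  7.6] T [-0.558  0.396  0.338] q [-0.2   0.37 -0.34  1.95  0.17  0.85 -1.17] j7 -0.648 grip 0.334 64.6 yawy -31.06
```

Emit:
send_rows:
  motion: [0,0,0,0,0,0,1,0,0,0,0,0,0,1,0,0,0,0,0,0,1,0,0,0.3,0,0,0,1,0,0,0.6,0,0,0,1,0,0,0.7,0,0,0,1,0,0,0.7,0,0,0,1,0,0,0.6,0,0,0,1,0,0,0.1,0,0,0,1,0,0,0,0,0,0,1]

```text
time: 9.65
tcp_pos: [496.1, 209.6, 255.6]
eef_rot: [0.0, 0.871, 0.492, 0.003]
contact_force: [-0.5, 0.9, -0.4]
grip_width: 1.001
finger_force: 0.0
```

```bash
python3 st.py; python3 w.py w2
```

```text
9.65 [496.1 209.6 255.6] F [-0.5  0.9 -0.4] T [-0.007 -0.019 -0.003] q [-0.16  0.21 -0.37  1.79  0.08  1.15 -1.1 ] j7 0.02 grip 1.001 0.0 yawy -31.04
9.65 [496.07567119 209.63091989 255.55704069] [3.67185131e-04 8.70530187e-01 4.92107310e-01 2.73027863e-03] [-0.16  0.21 -0.37  1.79  0.08  1.15 -1.1 ]
top (106.5, array([495.1, 208.6]), array([30.3, 29.9]), 63.1, 1112)
jig (59.8, array([477.8, 218.4]), array([ 66.1, 104.9]), 60.5, 4756)
```

View pics/w2.png

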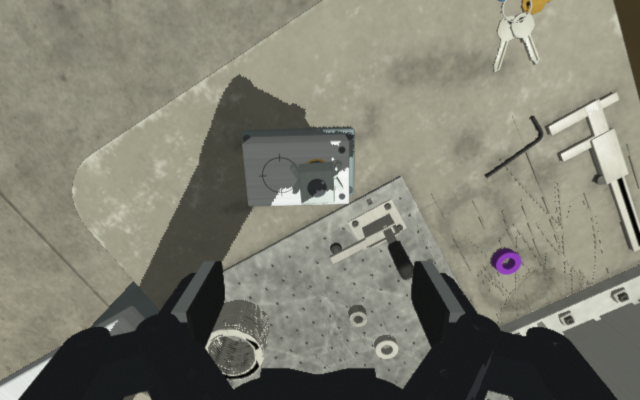

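The image shows the stop at (318,185) and the circle at (279,174). Measured, the stop sprang back to -26.9° while the jig is at -29.5°. I'll regrip and turn it to -33.4° so that it relaxes to square.

Emit:
send_rows:
  motion: [-0.016,-0.016,-0.5,0,0,1,1,0,0,-0.6,0,0,0,1,0,0,-0.6,0,0,0,1,0,0,-0.6,0,0,0,1,0,0,-0.5,0,0,0,1,0,0,-0.26,0,0,0,0.8,0,0,0,0,0,0,0.4,0,0,0,0,0,0,0.2,0,0,0,0,0,0,0.2,0,0,0,0,0,0,0.2]

```text
time: 10.53
tcp_pos: [494.8, 208.2, 101.1]
eef_rot: [0.0, 0.853, 0.522, 0.001]
contact_force: [-2.3, -0.6, 1.8]
grip_width: 0.337
finger_force: 63.6
```

```bash
python3 st.py
```

```text
10.53 [494.8 208.2 101.1] F [-2.3 -0.6  1.8] T [-0.019  0.669  0.027] q [-0.19  0.38 -0.35  1.95  0.17  0.84 -1.1 ] j7 -0.004 grip 0.337 63.6 yawy -27.03
```

Emit:
send_rows:
  motion: [0,0,0,0,0,-0.5,0.2,0,0,0,0,0,-0.5,0.2,0,0,0,0,0,-0.6,0.2,0,0,0,0,0,0,0.2,0,0,0,0,0,0,0.2]

```text
time: 10.95
tcp_pos: [494.6, 208.3, 101.1]
eef_rot: [0.0, 0.88, 0.475, 0.001]
contact_force: [0.0, 0.4, 0.3]
grip_width: 0.339
finger_force: 63.4
```

```bash
python3 st.py
```

```text
10.95 [494.6 208.3 101.1] F [0.  0.4 0.3] T [-0.063 -0.051  0.307] q [-0.21  0.38 -0.33  1.95  0.16  0.84 -1.2 ] j7 -0.342 grip 0.339 63.4 yawy -33.33
```

Emit:
send_rows:
  motion: [0,0,0,0,0,0,1,0,0,0,0,0,0,1,0,0,0,0,0,0,1,0,0,0.3,0,0,0,1,0,0,0.6,0,0,0,1,0,0,0.7,0,0,0,1,0,0,0.7,0,0,0,1,0,0,0.6,0,0,0,1,0,0,0.1,0,0,0,1,0,0,0,0,0,0,1]

```text
time: 11.78
tcp_pos: [495.3, 208.8, 252.7]
eef_rot: [0.0, 0.881, 0.474, 0.003]
contact_force: [0.3, -0.1, -0.8]
grip_width: 0.998
finger_force: 0.0
```

```bash
python3 st.py; cat >> w.py <<'E'
    # jig long edges by line fit: direction of side-edge extremes per slice
    def ang(lo,hi,c,yaw,hx,hy):
        Q=X[(X[:,2]>lo)&(X[:,2]<hi)]; a=np.radians(yaw); E=np.array([[np.cos(a),np.sin(a)],[-np.sin(a),np.cos(a)]])
        P=(Q[:,:2]-c)@E.T; P=P[(abs(P[:,0])<hx+4)&(abs(P[:,1])<hy+4)]; out=[]
        for sgn in(1,-1):
          for k,hh in((0,hx),(1,hy)):
            b=np.round(P[:,k]/2); m=[]
            for i in np.unique(b):
                if abs(i*2)<hh-4: m.append((i*2,(sgn*P[b==i][:,1-k]).max()*sgn))
            m=np.array(m); p=np.polyfit(m[:,0],m[:,1],1); r=m[:,1]-np.polyval(p,m[:,0]); g=abs(r)<1.5
            p=np.polyfit(m[g,0],m[g,1],1); out.append((round(np.degrees(np.arctan(p[0]))*(1 if k==0 else -1),2),round(p[1],1),int(g.sum())))
        return out
    print("jig edges",ang(58,62,np.array([477.8,218.4]),-29.5,52.5,33)); print("stop edges",ang(104.5,108.5,np.array([495.,208.6]),-29.5,15,15))
E
python3 w.py w3
```

```text
11.78 [495.3 208.8 252.7] F [ 0.3 -0.1 -0.8] T [-0.031 -0.01  -0.008] q [-0.18  0.21 -0.35  1.8   0.08  1.15 -1.14] j7 0.02 grip 0.998 0.0 yawy -33.45
11.7833 [495.26470351 208.80871441 252.74623919] [3.00986869e-04 8.80661693e-01 4.73737546e-01 2.76226858e-03] [-0.18  0.21 -0.35  1.8   0.08  1.15 -1.14]
top (106.5, array([495. , 208.7]), array([30.1, 30.1]), 61.4, 1126)
jig (59.8, array([477.6, 218.4]), array([ 66.3, 104.9]), 60.4, 4886)
jig edges [(np.float64(0.09), np.float64(32.6), 49), (np.float64(0.12), np.float64(51.8), 29), (np.float64(-0.02), np.float64(-32.2), 49), (np.float64(0.02), np.float64(-51.9), 29)]
stop edges [(np.float64(0.7), np.float64(14.8), 11), (np.float64(-0.33), np.float64(14.5), 11), (np.float64(-0.25), np.float64(-14.3), 11), (np.float64(0.38), np.float64(-14.4), 11)]
```

The stop now reads within about 0.5° of square. Next I'll measure the bush from this wrist view.

```bash
cat > b.py <<'E'
import sys
from h import *; from w import cloud
X=cloud("wrist",sys.argv[1]); zb=float(sys.argv[2]); z1=float(sys.argv[3]); c0=np.array([float(a) for a in sys.argv[4:6]])
N=X[(np.linalg.norm(X[:,:2]-c0,axis=1)<32)]
print("floor",np.median(N[N[:,2]<zb+6][:,2]).round(1))
Q=N[(N[:,2]>zb+8)&(N[:,2]<z1)]
if len(Q)>10:
    zt=np.median(Q[:,2]); T=Q[abs(Q[:,2]-zt)<2]; c,r=cv2.minEnclosingCircle(T[:,:2].astype(np.float32)); print("top",zt.round(1),"c",np.round(c,1),"dia",round(2*r,1),len(T))
C=cam("wrist"); print("px of c0",proj(C,[*c0,zb+12]))
E
python3 b.py w4 8 30 441 -62
python3 - <<'E'
from h import *
S={n:np.load(f"pics/{n}0.npz") for n in("scene","side")}
for n,(u,v) in (("scene",(312,280)),("side",(340,168))): print(n,ray(cam(n),u,v,24).round(1))
print("A side",ray(cam("side"),322,149.5,20).round(1),"scene",ray(cam("scene"),349,296,20).round(1))
E
```

```text
floor 7.9
top 19.5 c [444.1 -61.7] dia 33.2 297
px of c0 [395.72631154 348.40686252]
scene [431.1   4.2  24. ]
side [437.1   9.5  24. ]
A side [444.3 -58.2  20. ] scene [440.2 -61.6  20. ]
```

Emit:
send_rows:
  motion: [-0.104,-0.54,0,0,0,0,1,-0.104,-0.54,0,0,0,0,1,-0.104,-0.54,0,0,0,0,1,-0.104,-0.54,0,0,0,0,1,-0.104,-0.54,0,0,0,0,1,-0.104,-0.54,-0.3,0,0,0,1,-0.104,-0.54,-0.5,0,0,0,0.8,-0.104,-0.54,-0.5,0,0,0,0.6,-0.104,-0.54,-0.4,0,0,0,0.6,-0.104,-0.54,-0.3,0,0,0,0.6]

```text
time: 12.72
tcp_pos: [438.6, -63.1, 146.4]
eef_rot: [-0.002, 0.881, 0.474, -0.003]
contact_force: [-0.2, 0.3, -0.4]
grip_width: 0.606
finger_force: 0.0
```

Emit:
send_rows:
  motion: [0,0,0,0,0,0,0.6,0,0,0,0,0,0,0.6]

```text
time: 12.88
tcp_pos: [439.2, -63.3, 147.4]
eef_rot: [-0.002, 0.881, 0.472, -0.003]
contact_force: [0.5, 0.5, 1.0]
grip_width: 0.599
finger_force: 0.0
```

```bash
python3 st.py; python3 b.py w5 8 30 443 -61.5
```

```text
12.88 [439.2 -63.3 147.4] F [0.5 0.5 1. ] T [0.042 0.014 0.032] q [ 0.17  0.15 -0.14  2.12  0.03  0.88 -0.57] j7 0.045 grip 0.599 0.0 yawy -33.65
floor 8.0
top 19.8 c [443.3 -62. ] dia 32.3 927
px of c0 [320.30394209 190.4153558 ]
```

View pics/w5.png

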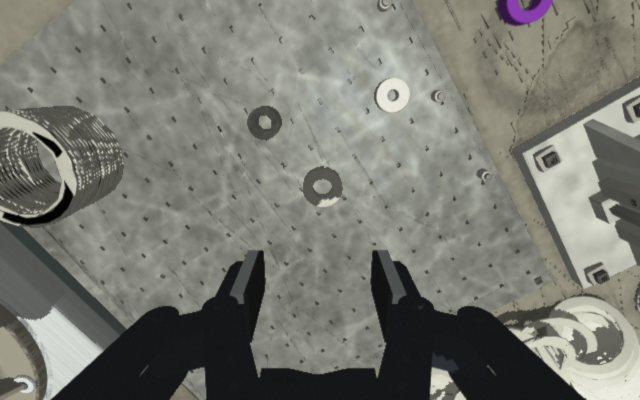

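The large bush is at (322,186), 32.3 mm across with its top at 19.8. The smaller ones are at (264,122) and (393,95). Going down to it.

Emit:
send_rows:
  motion: [0.08,0.026,-0.5,0,0,0,0.6,0,0,-0.6,0,0,0,0.6,0,0,-0.6,0,0,0,0.6,0,0,-0.4,0,0,0,0.6,0,0,-0.12,0,0,0,0.6,0,0,0,0,0,0,0.6,0,0,0,0,0,0,0.6]
  squeeze: 30

```text
time: 13.52
tcp_pos: [446.8, -59.8, 39.7]
eef_rot: [0.0, 0.88, 0.474, 0.001]
contact_force: [1.4, 0.4, 0.6]
grip_width: 0.602
finger_force: 0.0
```

Emit:
send_rows:
  motion: [-0.07,-0.044,-0.1,0,0,0,0.6,0,0,-0.1,0,0,0,0.6,0,0,0,0,0,0,0.6,0,0,0,0,0,0,0.6]

```text
time: 13.85
tcp_pos: [442.5, -63.0, 29.4]
eef_rot: [0.0, 0.881, 0.474, 0.0]
contact_force: [-0.1, -0.2, 0.6]
grip_width: 0.602
finger_force: 0.0
```

```bash
python3 st.py
```

```text
13.85 [442.5 -63.   29.4] F [-0.1 -0.2  0.6] T [ 0.016 -0.013  0.019] q [ 0.16  0.36 -0.13  2.2   0.08  0.59 -0.61] j7 -0.002 grip 0.602 0.0 yawy -33.45
```

Emit:
send_rows:
  motion: [0.01,0.01,0,0,0,0,0.5,0,0,0,0,0,0,0.4,0,0,0,0,0,0,0.3,0,0,0,0,0,0,0.25,0,0,0,0,0,0,0.25,0,0,0,0,0,0,0.25]

```text
time: 14.35
tcp_pos: [443.4, -62.3, 29.6]
eef_rot: [0.0, 0.881, 0.474, 0.0]
contact_force: [-0.3, 0.8, 5.4]
grip_width: 0.349
finger_force: 29.6
```

```bash
python3 st.py
```

```text
14.35 [443.4 -62.3  29.6] F [-0.3  0.8  5.4] T [ 0.068  0.171 -0.034] q [ 0.16  0.36 -0.13  2.2   0.08  0.59 -0.62] j7 -0.003 grip 0.349 29.6 yawy -33.43
```

Emit:
send_rows:
  motion: [0,0,0.1,0,0,0,0.25,0,0,0.3,0,0,0,0.25,0,0,0.6,0,0,0,0.25,0,0,0.7,0,0,0,0.25,0,0,0.7,0,0,1,0.25,0,0,0.7,0,0,1,0.25,0,0,0.7,0,0,1,0.25,0,0,0.4,0,0,1,0.25,0,0,0,0,0,1,0.25,0,0,0,0,0,1,0.25]

```text
time: 15.18
tcp_pos: [443.7, -62.5, 241.0]
eef_rot: [0.002, 0.762, 0.648, 0.001]
contact_force: [-0.5, -0.1, -1.8]
grip_width: 0.344
finger_force: 29.9
```

```bash
python3 st.py
```

```text
15.18 [443.7 -62.5 241. ] F [-0.5 -0.1 -1.8] T [-0.014  0.058  0.002] q [ 0.21  0.04 -0.17  2.    0.01  1.09 -0.13] j7 -0.686 grip 0.344 29.9 yawy -9.24
```

Emit:
send_rows:
  motion: [0.029,0.584,0,0,0,1,0.25,0.029,0.584,0,0,0,1,0.25,0.029,0.584,0,0,0,1,0.25,0.029,0.584,0,0,0,1,0.25,0.029,0.584,0,0,0,1,0.25,0.029,0.584,0,0,0,1,0.25,0.029,0.584,0,0,0,1,0.25,0.029,0.584,0,0,0,1,0.25,0.029,0.584,0,0,0,1,0.25,0.029,0.584,0,0,0,1,0.25]

```text
time: 16.02
tcp_pos: [457.0, 230.8, 239.0]
eef_rot: [0.0, 0.494, 0.869, -0.0]
contact_force: [0.9, 0.2, -0.7]
grip_width: 0.343
finger_force: 29.9
```

Emit:
send_rows:
  motion: [0,0,-0.4,0,0,1,0.25,0,0,-0.4,0,0,1,0.25,0,0,-0.4,0,0,1,0.25,0,0,-0.4,0,0,1,0.25,0,0,-0.3,0,0,1,0.25,0,0,-0.3,0,0,1,0.25,0,0,0,0,0,1,0.25,0,0,0,0,0,0.4,0.25,0,0,0,0,0,0,0.25,0,0,0,0,0,0,0.25]

```text
time: 16.85
tcp_pos: [457.3, 229.5, 129.0]
eef_rot: [-0.0, 0.258, 0.966, -0.0]
contact_force: [-0.6, -0.3, -0.8]
grip_width: 0.343
finger_force: 29.9
```

```bash
python3 st.py; python3 w.py w6
```

```text
16.85 [457.3 229.5 129. ] F [-0.6 -0.3 -0.8] T [ 0.019  0.014 -0.016] q [-0.1   0.32 -0.54  1.98  0.21  0.89  0.31] j7 0.027 grip 0.343 29.9 yawy 60.11
16.85 [457.31259805 229.46228849 129.01365128] [-9.82759742e-05  2.57877250e-01  9.66177680e-01 -6.61830923e-05] [-0.1   0.32 -0.54  1.98  0.21  0.89  0.31]
top (106.6, array([483.9, 214.7]), array([30. , 55.6]), 60.8, 2495)
jig (59.9, array([477.2, 218.6]), array([ 65.9, 104.9]), 60.5, 6931)Traceback (most recent call last):
  File "w.py", line 28, in <module>
    print("jig edges",ang(58,62,np.array([477.8,218.4]),-29.5,52.5,33)); print("stop edges",ang(104.5,108.5,np.array([495.,208.6]),-29.5,15,15))
                      ~~~^^^^^^^^^^^^^^^^^^^^^^^^^^^^^^^^^^^^^^^^^^^^^
  File "w.py", line 26, in ang
    p=np.polyfit(m[g,0],m[g,1],1); out.append((round(np.degrees(np.arctan(p[0]))*(1 if k==0 else -1),2),round(p[1],1),int(g.sum())))
    raise TypeError("expected non-empty vector for x")
TypeError: expected non-empty vector for x
```

View pics/w6.png

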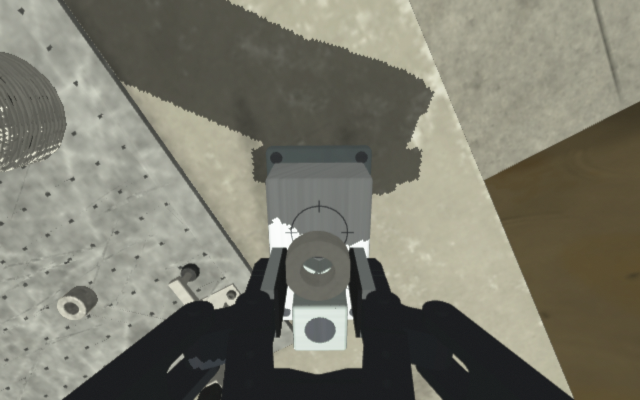

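The bush is held level at (318,262), the circle is at (320,232), and the stop is at (320,328) between the fingers. Lowering just short of home.

Emit:
send_rows:
  motion: [0.014,0,-0.3,0,0,0.1,0.25,0,0,-0.3,0,0,0,0.25,0,0,-0.2,0,0,0,0.25,0,0,-0.04,0,0,0,0.25,0,0,0,0,0,0,0.25,0,0,0,0,0,0,0.25]

```text
time: 17.4
tcp_pos: [458.4, 229.9, 87.5]
eef_rot: [0.0, 0.254, 0.967, 0.0]
contact_force: [-1.0, 0.2, 0.1]
grip_width: 0.351
finger_force: 29.9
```

```bash
python3 st.py
```

```text
17.4 [458.4 229.9  87.5] F [-1.   0.2  0.1] T [-0.003 -0.025 -0.024] q [-0.12  0.38 -0.52  2.01  0.26  0.81  0.27] j7 -0.003 grip 0.351 29.9 yawy 60.56
```

Emit:
send_rows:
  motion: [0,0,-0.04,0,0,0,0.25,0,0,-0.04,0,0,0,0.25,0,0,0,0,0,0,0.25,0,0,0,0,0,0,0.25]

```text
time: 17.73
tcp_pos: [458.2, 229.6, 83.2]
eef_rot: [0.0, 0.254, 0.967, 0.0]
contact_force: [-1.1, -0.2, -0.6]
grip_width: 0.346
finger_force: 29.9
```

Emit:
send_rows:
  motion: [0,0,-0.03,0,0,0,0.25,0,0,0,0,0,0,0.25,0,0,0,0,0,0,0.25]

```text
time: 17.98
tcp_pos: [458.3, 229.7, 81.7]
eef_rot: [0.0, 0.254, 0.967, 0.0]
contact_force: [0.3, 0.5, 0.3]
grip_width: 0.345
finger_force: 29.9
```

Emit:
send_rows:
  motion: [0,0,-0.02,0,0,0,0.25,0,0,0,0,0,0,0.25,0,0,0,0,0,0,0.25]

```text
time: 18.23
tcp_pos: [458.3, 229.7, 81.6]
eef_rot: [0.0, 0.254, 0.967, -0.0]
contact_force: [-1.6, -1.0, 7.6]
grip_width: 0.343
finger_force: 30.7
```

```bash
python3 st.py
```

```text
18.23 [458.3 229.7  81.6] F [-1.6 -1.   7.6] T [-0.275  0.505 -0.024] q [-0.12  0.39 -0.51  2.01  0.27  0.8   0.27] j7 -0.003 grip 0.343 30.7 yawy 60.56
```

Emit:
send_rows:
  motion: [0,0,0.016,0,0,0,0.25,0.014,-0.009,0,0,0,0,0.25,0.014,-0.009,0,0,0,0,0.25,0.014,-0.009,0,0,0,0,0.25,0.014,-0.009,0,0,0,0,0.25,0,0,0,0,0,0,0.25]
  squeeze: 20

```text
time: 18.73
tcp_pos: [460.9, 228.4, 81.6]
eef_rot: [-0.0, 0.254, 0.967, 0.0]
contact_force: [-4.0, 2.4, 5.4]
grip_width: 0.351
finger_force: 30.5
```

```bash
python3 st.py
```

```text
18.73 [460.9 228.4  81.6] F [-4.   2.4  5.4] T [0.407 0.668 0.03 ] q [-0.12  0.4  -0.51  2.01  0.27  0.8   0.27] j7 0.008 grip 0.351 30.5 yawy 60.58
```

Emit:
send_rows:
  motion: [0,0,0.016,0,0,0,0.25,0,0,0,0,0,0,0.25]

```text
time: 18.9
tcp_pos: [461.4, 227.1, 81.9]
eef_rot: [0.0, 0.254, 0.967, -0.0]
contact_force: [-0.1, 0.1, -0.7]
grip_width: 0.348
finger_force: 29.9
```

```bash
python3 st.py; cat > f.py <<'E'
import sys
from h import *; from w import cloud
X=cloud("wrist",sys.argv[1]); cv2.imwrite(f"pics/{sys.argv[1]}c.png",cv2.resize(cv2.imread(f"pics/{sys.argv[1]}.png")[200:380,220:420],None,fx=3,fy=3,interpolation=2))
e=np.array([.871,-.492]); f=np.array([.492,.871]); c=np.array([495.,208.7])
P=np.stack([(X[:,:2]-c)@e,(X[:,:2]-c)@f,X[:,2]],1)
Q=P[(abs(P[:,2]-72)<1.5)&(abs(P[:,0]+38)<22)&(abs(P[:,1])<15)]
print("bush top z",np.median(Q[:,2]).round(2),"x min/max",np.percentile(Q[:,0],[0.5,99.5]).round(1),len(Q))
B=Q[Q[:,0]<-40]; A=np.c_[2*B[:,:2],np.ones(len(B))]
b=[]  # outer far rim: smallest x per y bin -> circle of radius 16
for y in np.arange(-9,10,1.5):
    m=Q[abs(Q[:,1]-y)<.75]
    if len(m)>3: b.append((y,m[:,0].min()+np.sqrt(256-y*y)))
print("centre x from rim",np.round(np.median([k[1] for k in b]),2),"(home -36.5)")
z=[np.median(Q[s][:,2]) for s in (Q[:,0]<-44,Q[:,0]>-34,Q[:,1]<-6,Q[:,1]>6) if s.sum()>5]; print("tilt z",np.round(z,2))
Tq=P[(P[:,2]>104)&(P[:,2]<108)&(abs(P[:,0])<18)&(abs(P[:,1])<18)]; print("stop",cv2.minAreaRect(Tq[:,:2].astype(np.float32)))
E
python3 f.py w7
```

```text
18.9 [461.4 227.1  81.9] F [-0.1  0.1 -0.7] T [-0.043  0.003  0.027] q [-0.12  0.4  -0.51  2.01  0.27  0.8   0.28] j7 0.005 grip 0.348 29.9 yawy 60.55
bush top z 72.14 x min/max [-54.9 -18.2] 2668
centre x from rim -39.47 (home -36.5)
tilt z [72.14 72.1  72.14 72.13]
stop ((-14.974443435668945, -1.8693065643310547), (20.92467498779297, 2.5807673931121826), 89.41830444335938)
```

View pics/w7c.png

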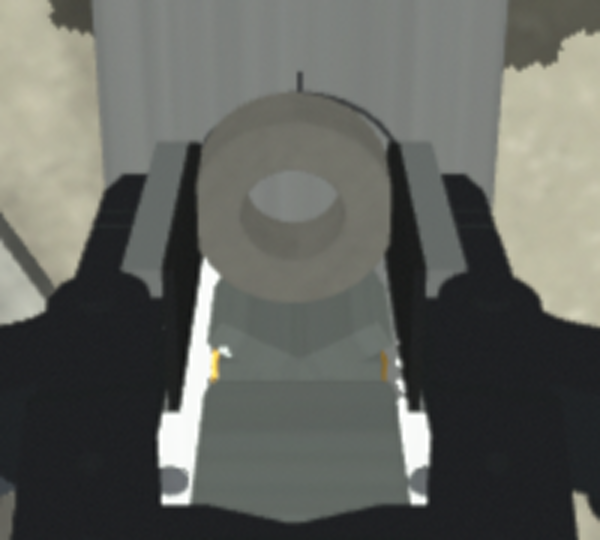

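Emit:
send_rows:
  motion: [0.003,0.003,-0.006,0,0,0,0.25,0.009,-0.005,0,0,0,0,0.25,0.009,-0.005,0,0,0,0,0.25,0.009,-0.005,0,0,0,0,0.25,0,0,0,0,0,0,0.25]

```text
time: 19.37
tcp_pos: [462.7, 227.1, 81.8]
eef_rot: [0.0, 0.254, 0.967, 0.0]
contact_force: [-0.2, 1.1, -0.7]
grip_width: 0.35
finger_force: 29.9
```

Emit:
send_rows:
  motion: [0.009,-0.005,0,0,0,0,0.25,0,0,0,0,0,0,0.25]

```text
time: 19.53
tcp_pos: [463.0, 226.9, 81.8]
eef_rot: [0.0, 0.254, 0.967, 0.0]
contact_force: [0.5, 0.5, -0.4]
grip_width: 0.352
finger_force: 29.9
```

Emit:
send_rows:
  motion: [0.009,-0.005,0,0,0,0,0.25,0,0,0,0,0,0,0.25]

```text
time: 19.7
tcp_pos: [463.4, 226.7, 81.9]
eef_rot: [0.0, 0.254, 0.967, 0.0]
contact_force: [0.1, -0.3, -0.6]
grip_width: 0.351
finger_force: 29.9
```

Emit:
send_rows:
  motion: [0.009,-0.005,-0.004,0,0,0,0.25,0,0,0,0,0,0,0.25]

```text
time: 19.87
tcp_pos: [463.9, 226.5, 81.7]
eef_rot: [0.0, 0.254, 0.967, 0.0]
contact_force: [0.9, -0.2, -0.8]
grip_width: 0.349
finger_force: 29.9
```

Emit:
send_rows:
  motion: [0.009,-0.005,0,0,0,0,0.25,0,0,0,0,0,0,0.25]

```text
time: 20.03
tcp_pos: [464.2, 226.3, 81.7]
eef_rot: [-0.0, 0.254, 0.967, 0.0]
contact_force: [-0.2, 0.7, -0.4]
grip_width: 0.348
finger_force: 29.9
```

Emit:
send_rows:
  motion: [0.009,-0.005,0,0,0,0,0.25,0,0,0,0,0,0,0.25]

```text
time: 20.2
tcp_pos: [464.3, 226.2, 81.7]
eef_rot: [-0.0, 0.254, 0.967, 0.0]
contact_force: [-0.8, 0.2, 0.2]
grip_width: 0.346
finger_force: 30.0
```

Emit:
send_rows:
  motion: [0.009,-0.005,0,0,0,0,0.25,0,0,0,0,0,0,0.25]

```text
time: 20.37
tcp_pos: [464.5, 226.2, 81.7]
eef_rot: [-0.001, 0.254, 0.967, 0.0]
contact_force: [-2.9, 1.8, 2.0]
grip_width: 0.352
finger_force: 30.1
```

```bash
python3 st.py; python3 f.py w8
```

```text
20.37 [464.5 226.2  81.7] F [-2.9  1.8  2. ] T [0.253 0.615 0.006] q [-0.11  0.4  -0.51  2.    0.27  0.8   0.28] j7 0.02 grip 0.352 30.1 yawy 60.59
bush top z 71.96 x min/max [-51.9 -18.4] 2636
centre x from rim -36.48 (home -36.5)
tilt z [71.9  72.   71.96 71.96]
stop ((-14.164945602416992, -0.3433723449707031), (4.1005988121032715, 29.44388771057129), 1.3117554187774658)
```

Emit:
send_rows:
  motion: [0.006,-0.0035,-0.004,0,0,0,0.25,0,0,0,0,0,0,0.25,0,0,0,0,0,0,0.4,0,0,0,0,0,0,0.5,0,0,0,0,0,0,0.6,0,0,0,0,0,0,0.6]

```text
time: 20.92
tcp_pos: [466.2, 225.1, 81.5]
eef_rot: [0.001, 0.254, 0.967, 0.0]
contact_force: [0.3, 0.4, -0.3]
grip_width: 0.596
finger_force: 0.0
```

Emit:
send_rows:
  motion: [0,0,0.1,0,0,0,0.6,0,0,0.3,0,0,0,0.6,0,0,0.5,0,0,0,0.6,0,0,0.6,0,0,0,0.6,0,0,0.5,0,0,0,0.6,0,0,0.3,0,0,0,0.6,0,0,0,0,0,0,0.6,0,0,0,0,0,0,0.6]

```text
time: 21.58
tcp_pos: [466.0, 225.6, 197.4]
eef_rot: [0.001, 0.254, 0.967, 0.001]
contact_force: [-0.2, -0.6, -0.6]
grip_width: 0.6
finger_force: 0.0
```

```bash
python3 st.py; python3 f.py w9; python3 - <<'E'
import cv2
from h import *
im,d=grab_frame("side"); np.savez("pics/side1.npz",im=im,d=d); 
E
```

```text
21.58 [466.  225.6 197.4] F [-0.2 -0.6 -0.6] T [-0.022 -0.065  0.029] q [-0.05  0.25 -0.56  1.9   0.15  1.03  0.38] j7 0.011 grip 0.6 0.0 yawy 60.55
bush top z 71.94 x min/max [-51.7 -18.5] 914
centre x from rim -35.86 (home -36.5)
tilt z [71.93 71.91 71.92 72.01]
stop ((-0.41625213623046875, 0.00025081634521484375), (30.030508041381836, 29.643821716308594), 88.95413970947266)
```

View pics/w9c.png

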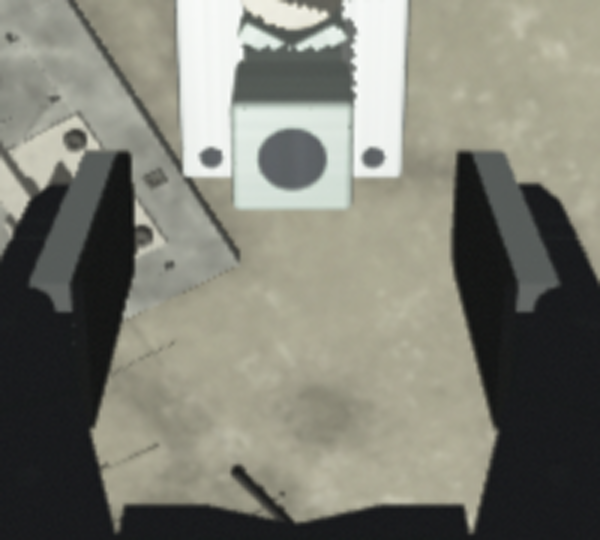

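Released; the bush is flat and in the notch at the top of the crop (290,15). One final check of seating and stop angle.

```bash
python3 - <<'E'
from h import *; from w import cloud
X=cloud("wrist","w10"); e=np.array([.871,-.492]); f=np.array([.492,.871]); c=np.array([495.,208.7])
P=np.c_[(X[:,:2]-c)@e,(X[:,:2]-c)@f,X[:,2]]
def ed(Q,k,sg,hh):
    m=np.array([(i,sg*(sg*Q[abs(Q[:,k]-i)<.7][:,1-k]).max()) for i in np.arange(-hh,hh+.1,1.5)+np.median(Q[:,k]) if (abs(Q[:,k]-i)<.7).sum()>2])
    p=np.polyfit(m[:,0],m[:,1],1); return round(np.degrees(np.arctan(p[0]))*(1 if k==0 else -1),2),round(p[1],1)
T=P[(abs(P[:,2]-106.5)<1.5)&(abs(P[:,0])<18)&(abs(P[:,1])<18)]
print("stop",[ed(T,k,s,12) for k in(0,1) for s in(1,-1)])
J=P[(abs(P[:,2]-60)<1.5)&(abs(P[:,1])<40)&(P[:,0]>-92)&(P[:,0]<40)]
print("jig",[ed(J,k,s,h) for k,h in((0,40),(1,28)) for s in(1,-1)])
B=P[(abs(P[:,2]-72)<1)&(abs(P[:,0]+40)<20)&(abs(P[:,1])<22)&(P[:,0]<-28)]
cc,r=cv2.minEnclosingCircle(B[:,:2].astype(np.float32)); print("bush",cc,2*r,len(B))
i=cv2.imread("pics/w10.png")[90:290,220:420]; cv2.imwrite("pics/w10c.png",cv2.resize(i,None,fx=3,fy=3,interpolation=2))
E
```

```text
stop [(np.float64(0.95), np.float64(14.3)), (np.float64(0.37), np.float64(-14.6)), (np.float64(0.62), np.float64(14.5)), (np.float64(0.88), np.float64(-14.8))]
jig [(np.float64(0.13), np.float64(32.3)), (np.float64(0.06), np.float64(-32.4)), (np.float64(2.23), np.float64(-5.0)), (np.float64(-0.13), np.float64(-71.8))]
bush (-36.16952133178711, -0.2020236700773239) 31.95393943786621 619
```

View pics/w10c.png

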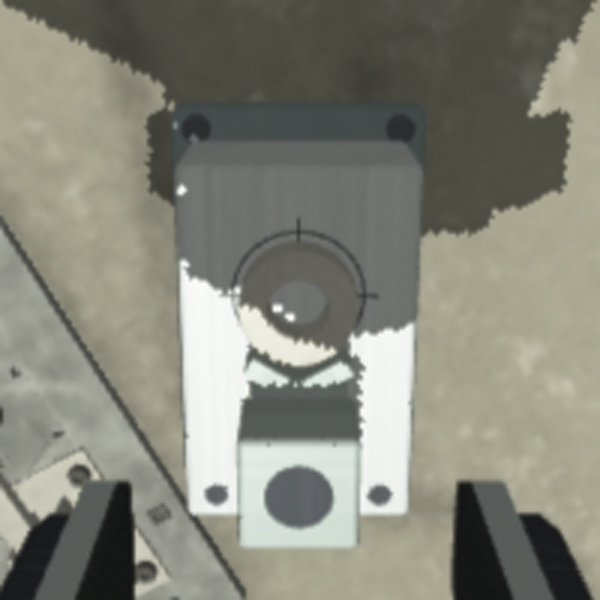

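The bush at (300,298) sits concentric in the circle and touches both V faces at (298,370). The stop is within about 0.7° of square, so I'm handing in.

```bash
python3 -c "
from workcell import ctrl
print(ctrl.sign_off())"
```

```text
the job is handed in; nothing more can be done
None
```

The job is handed in: the V-stop is screwed down past the washer's bite to its first square position (within about 0.7°), and the large bush stands flat in that notch, released, its centre measured within 0.5 mm of the nest point.

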